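# Fetch the toner box from behind the cup and the tin

## Robot

A 6-joint arm with a two-finger parallel gripper is mounted at the origin on the work surface. World frame = base frame: x ahead of the robot, y to its left, z up, the work surface at z = 0. Lengths are in m, angles in rad, forces in N, time in s.
With the tool pointing down it reaches from about 0.3 to 0.875 m from the base axis. Payload 6.4 kg.
Tool frame: the origin (TCP) lies on the centre line of the jaws, within the pads' length; the fingertips stand 14 mm ahead of it and the grasp point (between the pads) lies 5 mm behind it; z points along the fingers, y is the direction in which the jaws open and shut (so a half turn about z gives the same grasp; the last joint's range is limited). The gripper opens to 85 mm and grips with 20 to 120 N. Pads are 22 mm wide; open, the fingers measure 114 mm over their backs; the gripper's body (76 mm by 85 mm) begins 54 mm behind the grasp point. The pads swing forward as they close: fully open they stand 13 mm farther back than shut.
Start: joints at [-1.534, 0.181, 1.607, -0, 1.354, -0.206], TCP at [0.138, -0.558, 0.245] pointing down, gripper open.
Joint ranges: [-2.99, 2.99], [-0.89, 2.07], [0.3, 2.58], [-1.14, 4.28], [0, 2.63], [-3.12, 3.12]. Speed limits (rad/s): [2.57, 2.57, 3.01, 3.14, 3.14, 3.14].

## Interface

Orientations are given as a unit quaternion [w, x, y, z].
In Python, from bench import * gives the robot as it stands.
- The arm moves only by the tool servo_tool, never from a script. Its argument "plan" is a list that holds one entry, the list of rows, each a list of 5 numbers: the shift along the world's x, y, z in m, then the turn about the world's z in rad, then the gripper command: -1 is shut, 1 is fully open, values between are in proportion. In form: [[[tx, ty, tz, roll, claw], ...]]. A call has 1 to 8 rows; each row shifts and turns the commanded pose from where the row before left it; what a row does not reach is not made up. A row lasts 1/10 s, in which the tool goes at most 50 mm and 8.59 degrees, less where a joint would pass 70% of its speed; a pose out of reach is approached as far as the arm can. A call with a gripper value outside its range is refused whole. The fingers move at their own pace and stop on an object; the grip force is fixed at half the most. Time passes only in rows, so rows that do not move let the fingers close. It gives the time, the measured TCP pose, the force and the opening at its end, in the units of the state.
- get_obs(): the state, without advancing time (a new reading comes with each control period).
- camera(name): name is "scene" or "top"; returns a dict with "img" (384x512x3 uint8, blue, green, red), "camera_matrix" (3x3 intrinsics, pixels), "k1" (the pictures are not rectified: a ray, as slopes to the right and down, at radius r is drawn at 1 + k1 r^2 times it, then the intrinsics apply), "rvec" (rotation vector, rad) and "tvec" (3), from world to camera coordinates, as OpenCV has them. Camera axes: x right, y down, z forward; pixel columns grow to the right and rows downward; lengths in m; the calibration is good to about 2 mm. A picture is of the moment at which its call begins. There is no depth.
- hand_in(): hands the job in, once; it reports no verdict.
Trained networks look in a picture, given as the dict that the camera call returned (one of the last four; its "shot" number tells which), for a name from the list of things; names that differ only in an ending like _2 or _b are one class to them, and where a whole thing is asked for, a point or a joint stands for the part that bears it (a point fixed in the world has none). Each returns a list of dicts, best first, with "conf" (0 to 1); they miss things now and then, are a little off and sometimes report something else, mostly with a low value. They report only what shows in the picture. A call takes as long as a camera call. They do not tell look-alikes from the thing itself.
- trace(picture, thing): "mask" (384x512 bool, what is visible of it) and "rect" ([left, top, right, bottom] as shares, 0 to 1, of the picture: columns of its width, rows of its height, round what is visible of it).
- pinpoint(picture, thing): "centre" ([row, column] as shares, 0 to 1, of the picture: columns of its width, rows of its height: a listed point, or the origin of a listed thing).
The state is a dict: "time_s": time; "q": joint angles; "dq": joint speeds; "joint_efforts": joint torques, N m; "eef_pos": TCP position; "eef_rot": TCP orientation; "wrist_force": force on the tool from outside, world axes, zero at the start; "torque": the same for the moment, N m; "opening": opening from 0.0 (shut) to 1.0 (fully open).
Only numpy, scipy, OpenCV 4.12 (cv2) and the standard library are available. Lean on these libraries where they do the work, as an engineer would, in place of code of your own. Each camera call takes 0.05 s, during which the arm holds its last target.

## Task

The blue toner box is at the back of the pull-out shelf with the pencil cup and the binder clip tin in its way: first set the cup and the tin aside, both standing on the dark rubber mat, and only then lift out the toner box and lay it, same side up, centred on the printer's open front flap with its long side pointing straight into the printer. When the box lies there, put the cup and the tin back upright, each on the very spot on the shelf where it stood. Do not tip the cup over, and leave the stapler, the tape roll and the note block where they are.

Things in the scene. Friction and masses are not known exactly. Their poses are not given: they have to be found in the camera images.
- toner: Closed blue toner cartridge box with a pale paper band round it, loose, about 0.6 kg: 50 (its x) x 160 (its y, the long side) x 70 mm high. Origin at the centre of its underside, z up. It starts at the back of the shelf, long side along the shelf, about 35 mm in front of the shelf's rear lip and about 8 to 16 mm behind the cup and the tin.
- cup: White ceramic pencil cup, loose, round, straight-sided, 62 mm in diameter, 95 mm high, wall 4 mm, with three pencils fixed in it that reach 115 mm above its underside. Origin at the centre of its underside, z up. About 0.3 kg. It starts on the front half of the shelf, left or right of the tin.
- tin: Open rectangular stainless tin full of black binder clips (they do not come out), loose: 70 (its x) x 54 (its y) x 42 mm high. Origin at the centre of its underside, z up. About 0.2 kg. It starts on the front half of the shelf beside the cup, its short sides (54 mm wide) facing the front and the toner box, with at least 30 mm between tin and cup.
- shelf: Pull-out laminate shelf board in light wood, fixed: 200 (its x) x 240 mm (its y), top 25 mm above the cart's top, no side rims; a steel lip 8 mm thick along its rear (+x) edge rises 30 mm above the board. Origin at its centre on the cart top, z up; -x is its front, towards the robot. Shelf and mat swap sides from one start to another.
- mat: Flat dark rubber mat, fixed, 170 (its x) x 250 mm (its y), 4 mm thick: the side area. Origin at the centre of its underside, on the cart top, z up. Room for the cup and the tin side by side along its y.
- flap: Open front flap of the grey printer, fixed, level: 180 (its x, from its free edge to the printer's front) x 240 mm (its y). Origin at the centre of its top face, 27 mm above the cart top; z up; +x points into the printer. The printer's front begins 90 mm from the origin in +x and is 232 mm high and 400 mm wide; the flap's other three sides are open.
- stapler: Black desk stapler, a bystander, loose, 38 (its x) x 135 (its y) x about 52 mm high. Origin at the centre of its underside.
- tape: Pale translucent tape roll lying flat, a bystander, loose, 90 mm in diameter, 20 mm high. Origin at the centre of its underside.
- notes: Block of white notepaper, a bystander, loose, 76 x 76 x 30 mm high. Origin at the centre of its underside.
Mind the look-alikes: they are no part of the job. Several things have the shape of the cup; the one meant has the colours described above. Several things have the shape of the toner; the one meant has the colours described above.

How it is judged:
On the way, in this order (a step that is already met when the one before it is completed fails the run):
1. the cup and the tin both stand released on the mat, the toner box still in its place (x of cup in the frame of mat between -0.065 and 0.065 m and y of cup in the frame of mat between -0.105 and 0.105 m and z of cup in the frame of mat between 0 and 0.01 m and linear speed of each of cup, tin below 0.02 m/s and angular speed of each of cup, tin below 0.3 rad/s and angle between each of cup, tin's own z axis and vertical below 0.1 rad and contact force between the fingers and cup below 0.1 N and x of tin in the frame of mat between -0.065 and 0.065 m and y of tin in the frame of mat between -0.105 and 0.105 m and z of tin in the frame of mat between 0 and 0.01 m and contact force between the fingers and tin below 0.1 N and distance of toner from where it was at the start of the episode below 0.02 m), for 0.2 s.
2. the toner box lies released on the flap, centred and pointing into the printer, while the cup and the tin are still on the mat (horizontal distance between toner and flap below 0.015 m and z of toner in the frame of flap between -0.006 and 0.006 m and angle between the y axis of toner and the x axis of flap, either way round below 0.2 rad and linear speed of each of toner, cup, tin below 0.02 m/s and angular speed of each of toner, cup, tin below 0.3 rad/s and angle between each of toner, cup, tin's own z axis and vertical below 0.1 rad and contact force between the fingers and toner below 0.1 N and x of cup in the frame of mat between -0.065 and 0.065 m and y of cup in the frame of mat between -0.105 and 0.105 m and z of cup in the frame of mat between 0 and 0.01 m and contact force between the fingers and cup below 0.1 N and x of tin in the frame of mat between -0.065 and 0.065 m and y of tin in the frame of mat between -0.105 and 0.105 m and z of tin in the frame of mat between 0 and 0.01 m and contact force between the fingers and tin below 0.1 N), for 0.2 s.
At the end, for the whole second after the job is handed in: The toner box lies same side up on the flap, its centre within 15 mm of the flap's centre, its long side within 0.2 rad of the direction into the printer; the cup and the tin stand upright on the shelf, each within 15 mm of where it stood at the start; all are released and at rest (horizontal distance between toner and flap below 0.015 m and z of toner in the frame of flap between -0.006 and 0.006 m and angle between the y axis of toner and the x axis of flap, either way round below 0.2 rad and linear speed of each of toner, cup, tin below 0.02 m/s and angular speed of each of toner, cup, tin below 0.3 rad/s and angle between each of toner, cup, tin's own z axis and vertical below 0.1 rad and contact force between the fingers and toner below 0.1 N and distance of each of cup, tin from where it was at the start of the episode below 0.015 m and contact force between the fingers and cup below 0.1 N and contact force between the fingers and tin below 0.1 N); the robot touches nothing.
It fails at once if the stapler is shifted by more than 20 mm (distance of stapler from where it was at the start of the episode above 0.02 m).
It fails at once if the tape roll is shifted by more than 20 mm (distance of tape from where it was at the start of the episode above 0.02 m).
It fails at once if the note block is shifted by more than 20 mm (distance of notes from where it was at the start of the episode above 0.02 m).
It fails at once if the cup is tipped over (angle between cup's own z axis and vertical above 0.6 rad).
It also fails if it takes over 125 s, if anything falls off the work surface, if the arm or the gripper's body presses on something with over 40 N, if the wrist force passes 120 N, or if a joint passes its speed limit or range.

## Working session

There is one attempt and no reset: what is moved stays moved. The work goes in short steps, Python scripts to look and compute and a tool call to move; the robot and the scene stay as the last step left them, time stands still between calls to the robot, and variables do not carry over. Pictures are saved under pics/ and viewed, and the job is handed in when it is done.

Besides the shell and the picture viewer there is one more tool, called after "Emit:" as a command line: name --argument value ..., lists and objects as JSON in quotes. servo_tool: Moves the arm, as the interface text tells. Its arguments: {"type":"object","properties":{"plan":{"type":"array"}},"required":["plan"]}

```bash
mkdir -p pics; ls
python3 - <<'E'
from bench import *
import cv2
for n in ("scene","top"):
    c=camera(n); cv2.imwrite(f"pics/{n}0.png",cv2.resize(c["img"],(800,600),interpolation=cv2.INTER_CUBIC))
    print(n,c["camera_matrix"],c["k1"],c["rvec"],c["tvec"],c["shot"])
    for t in ["toner","cup","tin","shelf","mat","flap","stapler","tape","notes"]:
        print(t,[(round(d["conf"],2),[round(float(x),3) for x in d["centre"]]) for d in pinpoint(c,t)])
o=get_obs(); print(o)
E
```

```text
pics
scene [[346.63558427   0.         255.45133869]
 [  0.         346.63558427 188.74383585]
 [  0.           0.           1.        ]] -0.0302351839951013 [ 2.13543812  1.47622426 -0.45592209] [-0.2185394  -0.40143366  1.37010673] 1
toner [(0.92, [0.577, 0.732])]
cup [(0.77, [0.438, 0.355]), (0.58, [0.503, 0.492]), (0.57, [0.389, 0.448])]
tin [(0.9, [0.439, 0.508])]
shelf [(0.71, [0.49, 0.491])]
mat [(0.61, [0.572, 0.3]), (0.56, [0.373, 0.643])]
flap [(0.87, [0.368, 0.642])]
stapler [(0.78, [0.732, 0.361]), (0.37, [0.505, 0.499])]
tape [(0.82, [0.626, 0.622])]
notes [(0.68, [0.659, 0.523])]
top [[488.81531332   0.         254.80933707]
 [  0.         488.81531332 189.88482818]
 [  0.           0.           1.        ]] 0.032725070637491804 [ 2.21094151 -2.16823864  0.06041027] [-0.01794625  0.54930287  1.37601768] 2
toner [(0.68, [0.483, 0.486]), (0.68, [0.298, 0.284])]
cup [(0.98, [0.672, 0.485]), (0.96, [0.652, 0.6]), (0.82, [0.537, 0.51])]
tin [(0.75, [0.554, 0.441]), (0.41, [0.508, 0.479])]
shelf [(0.8, [0.509, 0.482])]
mat [(0.7, [0.503, 0.709])]
flap [(0.86, [0.555, 0.275]), (0.3, [0.541, 0.515])]
stapler []
tape [(0.6, [0.293, 0.41])]
notes []
{'time_s': 1.0, 'q': array([-1.53428249e+00,  1.80798784e-01,  1.60700280e+00,  2.83063888e-05,
        1.35378563e+00, -2.06311121e-01]), 'dq': array([-1.37975294e-03, -6.36767364e-05, -3.95423376e-05,  4.39261726e-04,
        8.62159065e-04,  2.39281372e-04]), 'joint_efforts': array([ 2.89807336e-03, -4.44837999e+01, -3.51690316e+01, -5.87946238e-05,
        2.31324839e-04, -1.59226232e-05]), 'eef_pos': array([ 0.1382761 , -0.55814549,  0.24528779]), 'eef_rot': array([3.88425005e-06, 9.92638923e-01, 1.21111386e-01, 1.35406439e-05]), 'wrist_force': array([-0.37182696, -0.10965573, -1.02199494]), 'torque': array([ 0.01525321,  0.03958454, -0.01889796]), 'opening': 0.9965941179787571}
```

View pics/scene0.png

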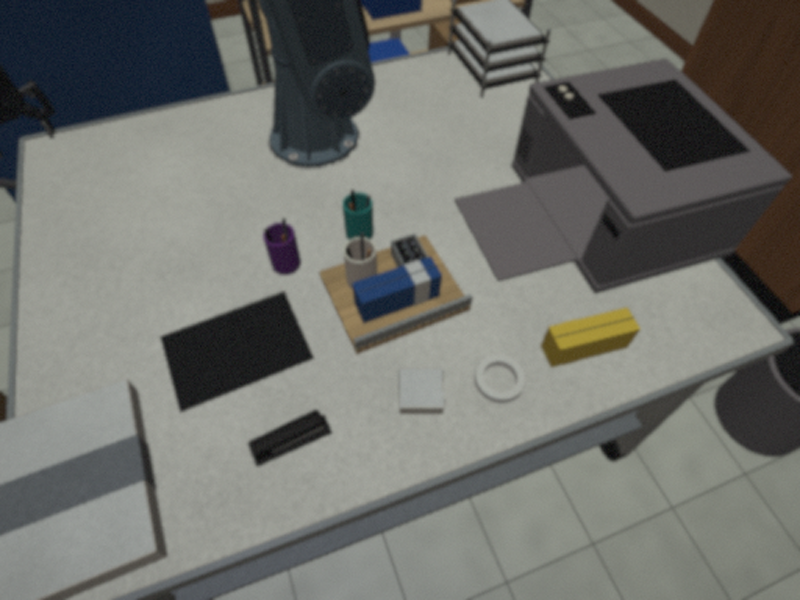

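View pics/top0.png

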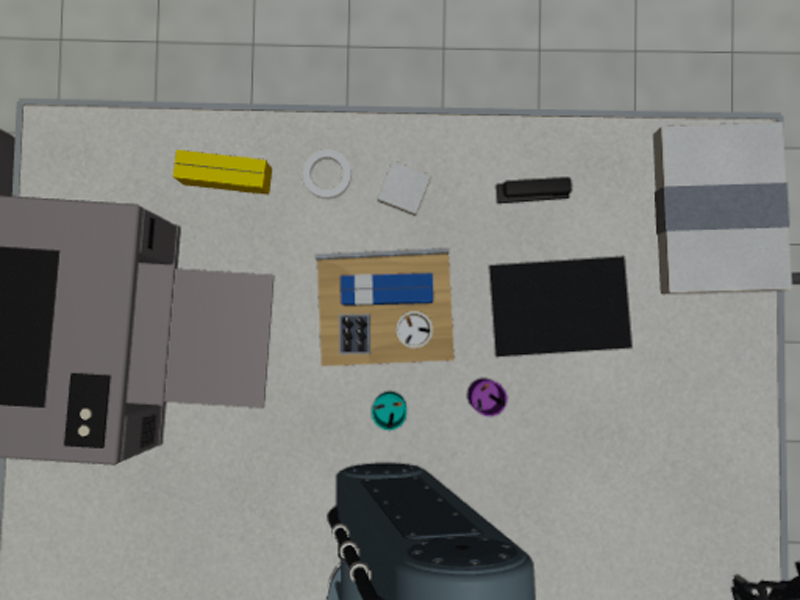

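```bash
cat > h.py <<'E'
import numpy as np, cv2
from scipy.optimize import minimize
def proj(c,P):
    P=np.asarray(P,float).reshape(-1,3)
    d=np.array([c["k1"],0,0,0,0.])
    return cv2.projectPoints(P,c["rvec"],c["tvec"],c["camera_matrix"],d)[0].reshape(-1,2)
def ray(c,uv,z):
    d=np.array([c["k1"],0,0,0,0.])
    n=cv2.undistortPoints(np.array([[uv]],float),c["camera_matrix"],d).ravel()
    R=cv2.Rodrigues(np.asarray(c["rvec"],float))[0]; o=-R.T@np.asarray(c["tvec"],float).ravel()
    v=R.T@np.array([n[0],n[1],1]); return o+v*(z-o[2])/v[2]
def boxpts(sx,sy,h,x,y,z,yaw):
    cs,sn=np.cos(yaw),np.sin(yaw)
    return [[x+cs*a-sn*b,y+sn*a+cs*b,zz] for a in(-sx/2,sx/2) for b in(-sy/2,sy/2) for zz in(z,z+h)]
def cylpts(r,h,x,y,z):
    return [[x+r*np.cos(t),y+r*np.sin(t),zz] for t in np.linspace(0,2*np.pi,40) for zz in (z,z+h)]
S=8
def render(c,P):
    uv=proj(c,P); hull=cv2.convexHull(uv.astype(np.float32)).reshape(-1,2)
    m=np.zeros((384*S//2,512*S//2),np.uint8)
    k=S//2
    cv2.fillPoly(m,[np.round(((hull+.5)*k-.5)*256).astype(np.int32)],255,cv2.LINE_AA,8)
    return cv2.resize(m,(512,384),interpolation=cv2.INTER_AREA)/255.
def fit(views,model,p0,step):
    # views: list of (cam,mask float)
    def cost(p):
        s=0
        for c,m in views:
            r=render(c,model(p)); s+=np.abs(r-m).sum()/m.sum()
        return s/len(views)
    sim=np.vstack([p0]+[np.array(p0)+np.eye(len(p0))[i]*step[i] for i in range(len(p0))])
    r=minimize(cost,p0,method="Nelder-Mead",options=dict(initial_simplex=sim,xatol=1e-4,fatol=1e-4,maxiter=300))
    return r.x,r.fun
E
python3 - <<'E'
from bench import *
from h import *
import pickle
cs={n:camera(n) for n in("scene","top")}
pickle.dump(cs,open("cs0.pkl","wb"))
ms={}
for n,c in cs.items():
    print(n); im=c["img"].copy()
    for i,t in enumerate(["toner","cup","tin","mat","flap","stapler","tape","notes","shelf"]):
        for d in trace(c,t):
            ms.setdefault((n,t),[]).append((d["conf"],d["mask"]))
            r,cc=np.nonzero(d["mask"]); print(t,round(d["conf"],2),d["mask"].sum(),"c",cc.mean().round(1),r.mean().round(1))
            k=cv2.findContours(d["mask"].astype(np.uint8),cv2.RETR_EXTERNAL,cv2.CHAIN_APPROX_NONE)[0]
            cv2.drawContours(im,k,-1,((i*97)%256,(i*53+128)%256,(255-i*71)%256),1)
    cv2.imwrite(f"pics/{n}_m.png",cv2.resize(im,(800,600),interpolation=cv2.INTER_NEAREST))
pickle.dump(ms,open("ms0.pkl","wb"))
E
```

```text
scene
toner 0.87 1422 c 377.1 215.0
toner 0.66 1541 c 253.9 184.5
cup 0.89 640 c 180.2 157.5
cup 0.75 513 c 230.4 165.8
cup 0.68 544 c 228.9 137.4
tin 0.67 338 c 260.0 159.2
mat 0.93 4314 c 149.6 223.8
stapler 0.55 966 c 184.0 279.7
tape 0.67 614 c 319.0 242.2
notes 0.63 855 c 269.8 249.7
shelf 0.83 2366 c 251.5 193.6
top
toner 0.85 1168 c 247.0 184.4
toner 0.64 1363 c 142.4 109.7
cup 0.7 427 c 264.5 210.1
cup 0.7 460 c 248.4 262.4
cup 0.55 505 c 311.2 253.1
tin 0.8 496 c 226.5 213.0
mat 0.91 5279 c 358.4 195.4
mat 0.33 3833 c 246.1 195.2
flap 0.65 5504 c 139.8 216.3
stapler 0.82 713 c 340.6 121.0
tape 0.73 444 c 208.5 110.1
notes 0.7 719 c 257.8 119.5
shelf 0.95 4014 c 245.4 195.4
```

Run:
```python
from h import *
import pickle
cs=pickle.load(open("cs0.pkl","rb")); ms=pickle.load(open("ms0.pkl","rb"))
T,Sc=cs["top"],cs["scene"]
f=lambda n,t,i:ms[(n,t)][i][1].astype(float)
def g(uv,z): return ray(T,uv,z)[:2]
def rep(nm,views,model,p0,step):
    for vs,l in ((views,"both"),(views[:1],"top"),(views[1:],"scn")):
        if not vs: continue
        p,c=fit(vs,model,p0,step); print(nm,l,np.round(p,4),round(c,3))
    for cc,m in views[:]:
        uv=proj(cc,model(fit(views,model,p0,step)[0])) 
st3=[.01,.01,.1]; st2=[.01,.01]
rep("toner",[(T,f("top","toner",0)),(Sc,f("scene","toner",1))],lambda p:boxpts(.05,.16,.07,p[0],p[1],.025,p[2]),[*g((247,184),.06),0.0],st3)
rep("cup",[(T,f("top","cup",0))],lambda p:cylpts(.031,.095,p[0],p[1],.025),[*g((264.5,210),.1)],st2)
# tin has long axis x
rep("tin",[(T,f("top","tin",0))],lambda p:boxpts(.07,.054,.042,p[0],p[1],.025,p[2]),[*g((226.5,213),.05),0.],st3)
rep("mat",[(T,f("top","mat",0)),(Sc,f("scene","mat",0))],lambda p:boxpts(.17,.25,.004,p[0],p[1],.0,p[2]),[*g((358.4,195.4),.0),0.],st3)
rep("shelf",[(T,f("top","shelf",0))],lambda p:boxpts(.20,.24,.025,p[0],p[1],.0,p[2]),[*g((245.4,195.4),.02),0.],st3)
rep("flap",[(T,f("top","flap",0))],lambda p:boxpts(.18,.24,.001,p[0],p[1],.026,p[2]),[*g((139,216.4),.027),np.pi/2],st3)
rep("teal",[(T,f("top","cup",1)),(Sc,f("scene","cup",2))],lambda p:cylpts(.031,.095,p[0],p[1],.0),[*g((248.5,262.5),.1)],st2)
rep("purple",[(T,f("top","cup",2)),(Sc,f("scene","cup",0))],lambda p:cylpts(.031,.095,p[0],p[1],.0),[*g((311,253),.1)],st2)
rep("cupS",[(Sc,f("scene","cup",1))],lambda p:cylpts(.031,.095,p[0],p[1],.025),[*g((264.5,210),.1)],st2)
```

```text
toner both [0.5604 0.0147 0.0446] 0.049
toner top [0.5611 0.0142 0.0503] 0.048
toner scn [0.5591 0.0153 0.046 ] 0.034
cup both [ 0.4905 -0.0341] 0.062
cup top [ 0.4905 -0.0341] 0.062
tin both [0.4822 0.0691 0.0232] 0.077
tin top [0.4822 0.0691 0.0232] 0.077
mat both [ 0.5402 -0.3025  0.0809] 0.03
mat top [ 0.5405 -0.3036  0.0775] 0.02
mat scn [ 0.5401 -0.3011  0.0829] 0.033
shelf both [0.5323 0.0182 0.0674] 0.552
shelf top [0.5323 0.0182 0.0674] 0.552
flap both [0.4694 0.3146 1.5266] 0.018
flap top [0.4694 0.3146 1.5266] 0.018
teal both [0.3485 0.0069] 0.097
teal top [0.3484 0.0064] 0.061
teal scn [0.345  0.0083] 0.107
purple both [ 0.3766 -0.1643] 0.082
purple top [ 0.3769 -0.1651] 0.048
purple scn [ 0.3717 -0.1632] 0.055
cupS both [ 0.4865 -0.0315] 0.333
cupS top [ 0.4865 -0.0315] 0.333
```

View pics/top_m.png

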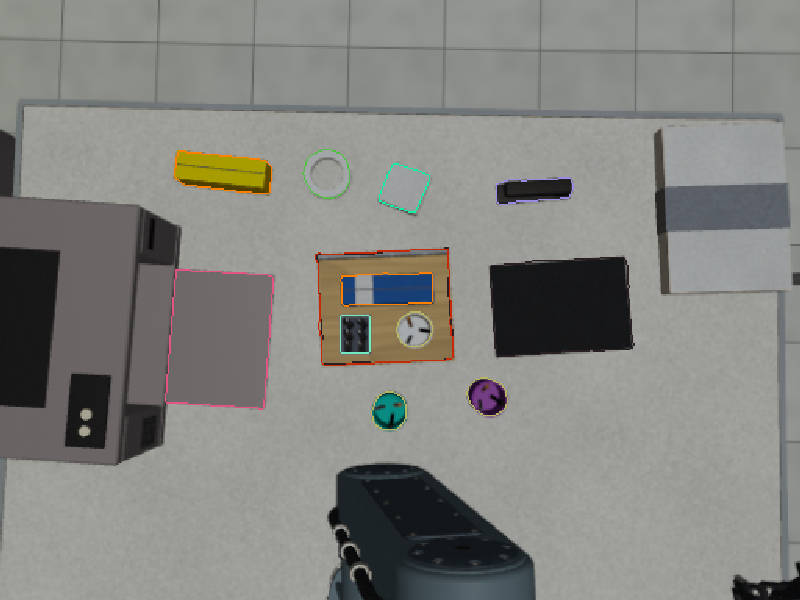

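View pics/scene_m.png

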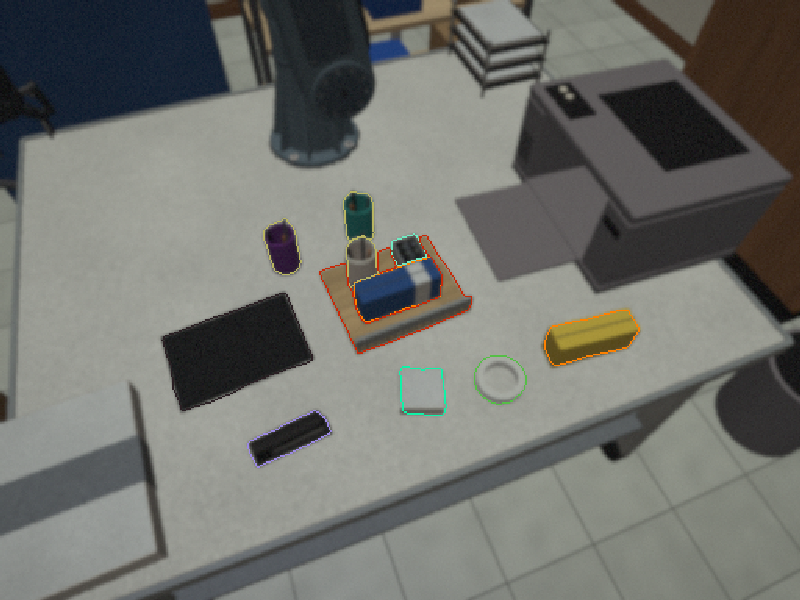

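The top and scene fits agree:

| Thing | x | y | yaw |
|---|---|---|---|
| Cup | 0.4905 | -0.034 | – |
| Tin | 0.482 | 0.069 | 0.02 |
| Toner | 0.560 | 0.015 | 0.045 |
| Mat | 0.540 | -0.3025 | 0.08 |
| Flap | 0.469 | 0.315 | 1.527 |

The cup-toner and tin-toner gaps come out at about 16 mm, at the top of the stated 8–16 mm. I'll move above the cup first.

Emit:
servo_tool --plan '[[[0.022,0.033,0,-0.025,1],[0.022,0.033,0,-0.025,1],[0.022,0.033,0,-0.025,1],[0.022,0.033,0,-0.025,1],[0.022,0.033,0,-0.025,1],[0.022,0.033,0,-0.025,1],[0.022,0.033,0,-0.025,1],[0.022,0.033,0,-0.025,1]]]'

```text
time_s: 2.8
eef_pos: [0.3149, -0.2928, 0.2455]
eef_rot: [0.0, 1.0, 0.021, 0.0]
wrist_force: [0.6, 0.2, 0.2]
opening: 0.999
```

Emit:
servo_tool --plan '[[[0.022,0.033,0,-0.025,1],[0.022,0.033,0,-0.025,1],[0.022,0.033,0,-0.025,1],[0.022,0.033,0,-0.025,1],[0.022,0.033,0,-0.025,1],[0.022,0.033,0,-0.025,1],[0.022,0.033,0,-0.025,1],[0,0,0,0,1]]]'

```text
time_s: 3.6
eef_pos: [0.4699, -0.0596, 0.2455]
eef_rot: [-0.001, 0.998, -0.064, 0.001]
wrist_force: [0.2, -0.9, -0.6]
opening: 1.0
```

Emit:
servo_tool --plan '[[[0.01,0.013,0,0.085,1],[0.0105,0.0125,0,0.085,1],[0,0,-0.025,0,1],[0,0,-0.025,0,1],[0,0,0,0,1]]]'

```text
time_s: 4.1
eef_pos: [0.4862, -0.0373, 0.1921]
eef_rot: [-0.001, 1.0, 0.019, -0.003]
wrist_force: [-0.3, 0.1, 0.7]
opening: 0.998
```

Run:
```python
from bench import *
import cv2
print(get_obs()["eef_pos"],get_obs()["eef_rot"])
for n in ("scene","top"):
    c=camera(n); im=c["img"]
    y,x=(100,160) if n=="scene" else (140,180)
    cv2.imwrite(f"pics/{n}1.png",cv2.resize(im[y:y+130,x:x+170],None,fx=4,fy=4,interpolation=cv2.INTER_CUBIC))
```

```text
[ 0.48624102 -0.03733089  0.19209499] [-9.87118578e-04  9.99816227e-01  1.88752797e-02 -3.20329162e-03]
```

View pics/scene1.png

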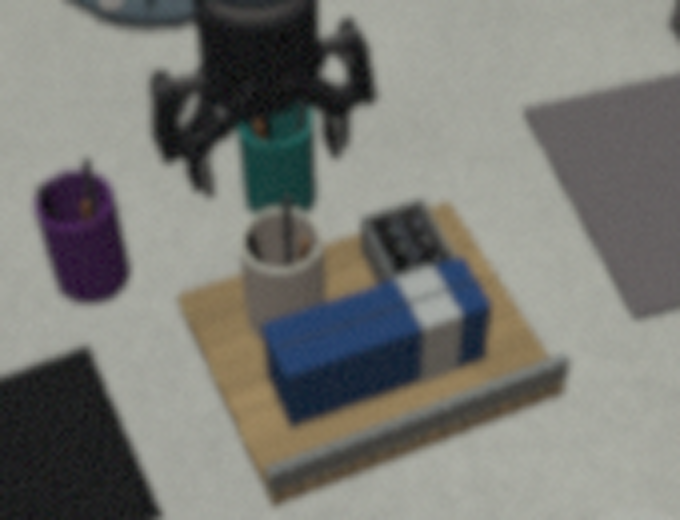

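Emit:
servo_tool --plan '[[[0.002,0.003,-0.02,0,1],[0.001,0,-0.02,0,1],[0,0,-0.02,0,1],[0,0,-0.02,0,1],[0,0,-0.01,0,1],[0,0,-0.01,0,1],[0,0,0,0,1],[0,0,0,0,1]]]'

```text
time_s: 5.0
eef_pos: [0.4923, -0.0349, 0.096]
eef_rot: [0.0, 1.0, 0.019, 0.0]
wrist_force: [-0.6, -0.9, 0.4]
opening: 1.001
```

Emit:
servo_tool --plan '[[[0,0,-0.002,0,0.5],[0,0,0,0,-1],[0,0,0,0,-1],[0,0,0,0,-1],[0,0,0,0,-1],[0,0,0,0,-1],[0,0,0,0,-1],[0,0,0,0,-1]]]'

```text
time_s: 5.8
eef_pos: [0.4924, -0.0347, 0.0943]
eef_rot: [0.0, 1.0, 0.019, 0.001]
wrist_force: [-1.6, 0.7, 5.9]
opening: 0.71
```

Emit:
servo_tool --plan '[[[0,0,0.01,0,-1],[0,0,0.02,0,-1],[0,0,0.025,0,-1],[0,0,0.025,0,-1],[0,0,0.01,0,-1],[0,0,0,0,-1]]]'

```text
time_s: 6.4
eef_pos: [0.4926, -0.0349, 0.1847]
eef_rot: [0.001, 1.0, 0.019, 0.001]
wrist_force: [0.4, 0.2, -3.9]
opening: 0.718
```

Run:
```python
from bench import *
import cv2
o=get_obs();print(o["eef_pos"],o["wrist_force"],o["opening"])
for n in ("scene","top"):
    c=camera(n); im=c["img"]
    y,x=(80,160) if n=="scene" else (140,180)
    cv2.imwrite(f"pics/{n}2.png",cv2.resize(im[y:y+130,x:x+170],None,fx=4,fy=4,interpolation=cv2.INTER_CUBIC))
```

```text
[ 0.49258972 -0.03486143  0.18473787] [ 0.4081855   0.24410396 -3.88760472] 0.7180071432495753
```

View pics/scene2.png

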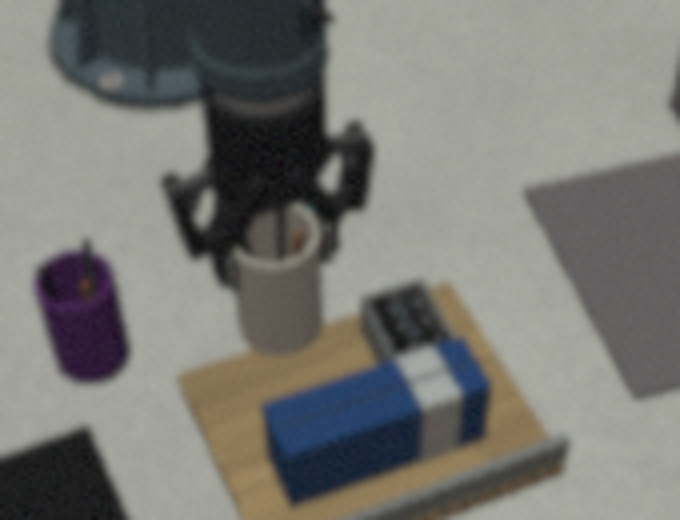

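Emit:
servo_tool --plan '[[[0.003,-0.015,0,0,-1],[0.005,-0.03,0,0,-1],[0.005,-0.03,0,0,-1],[0.005,-0.03,0,0,-1],[0.005,-0.03,0,0,-1],[0.005,-0.03,0,0,-1],[0.005,-0.03,0,0,-1],[0.005,-0.03,0,0,-1]]]'

```text
time_s: 7.3
eef_pos: [0.5289, -0.2614, 0.1814]
eef_rot: [-0.001, 1.0, 0.019, -0.001]
wrist_force: [-0.1, 0.3, -4.2]
opening: 0.711
```

Emit:
servo_tool --plan '[[[0.005,-0.03,0,0,-1],[0.005,-0.03,0,0,-1],[0.004,-0.025,0,0,-1],[0.001,-0.015,-0.01,0,-1],[0,0,-0.025,0,-1],[0,0,-0.025,0,-1],[0,0,-0.015,0,-1],[0,0,0,0,-1]]]'

```text
time_s: 8.1
eef_pos: [0.5425, -0.3577, 0.1038]
eef_rot: [-0.003, 1.0, 0.019, -0.003]
wrist_force: [0.6, 0.6, -4.4]
opening: 0.715
```

Emit:
servo_tool --plan '[[[0,0,-0.015,0,-1],[0,0,-0.008,0,-1],[0,0,0,0,-1],[0,0,0,0,-1]]]'

```text
time_s: 8.5
eef_pos: [0.545, -0.3597, 0.0856]
eef_rot: [0.0, 1.0, 0.019, 0.0]
wrist_force: [-0.1, -0.3, -2.9]
opening: 0.714
```

Emit:
servo_tool --plan '[[[0,0,-0.006,0,-1],[0,0,-0.004,0,-1],[0,0,-0.001,0,-1],[0,0,0,0,-1],[0,0,0,0,-1],[0,0,0,0,-1]]]'

```text
time_s: 9.1
eef_pos: [0.5449, -0.3598, 0.0745]
eef_rot: [0.0, 1.0, 0.019, 0.0]
wrist_force: [0.5, 0.3, -3.0]
opening: 0.715
```

Emit:
servo_tool --plan '[[[0,0,-0.001,0,-1],[0,0,0,0,-1],[0,0,0,0,-1]]]'

```text
time_s: 9.4
eef_pos: [0.5448, -0.3598, 0.0734]
eef_rot: [0.0, 1.0, 0.019, 0.0]
wrist_force: [0.2, -0.0, -2.7]
opening: 0.715
```

Emit:
servo_tool --plan '[[[0,0,-0.001,0,-1],[0,0,0,0,-1],[0,0,0,0,-1]]]'

```text
time_s: 9.7
eef_pos: [0.545, -0.3598, 0.0734]
eef_rot: [0.0, 1.0, 0.019, 0.0]
wrist_force: [-2.6, 1.9, 5.0]
opening: 0.708
```

Emit:
servo_tool --plan '[[[0,0,0,0,0.6],[0,0,0,0,1],[0,0,0,0,1],[0,0,0,0,1],[0,0,0.01,0,1],[0,0,0.02,0,1],[0,0,0.025,0,1],[0,0,0.025,0,1]]]'

```text
time_s: 10.5
eef_pos: [0.5447, -0.3596, 0.1536]
eef_rot: [-0.0, 1.0, 0.019, -0.0]
wrist_force: [0.3, 0.4, 0.4]
opening: 0.996
```

Emit:
servo_tool --plan '[[[0,0,0.03,0,1],[0,0,0.03,0,1],[0,0.02,0.01,0,1],[-0.005,0.04,0,0,1],[-0.005,0.04,0,0,1],[-0.005,0.04,0,0,1],[-0.005,0.04,0,0,1],[-0.005,0.04,0,0,1]]]'

```text
time_s: 11.3
eef_pos: [0.5195, -0.1382, 0.2232]
eef_rot: [0.0, 1.0, 0.019, 0.001]
wrist_force: [0.5, 1.2, -0.9]
opening: 1.002
```

Run:
```python
from bench import *
import cv2
o=get_obs();print(o["eef_pos"],o["eef_rot"])
for n in ("scene",):
    c=camera(n); im=c["img"]
    cv2.imwrite(f"pics/{n}3.png",cv2.resize(im,(800,600),interpolation=cv2.INTER_CUBIC))
```

```text
[ 0.51948515 -0.13822173  0.22320251] [2.57169685e-04 9.99823770e-01 1.87627251e-02 5.68559950e-04]
```

View pics/scene3.png

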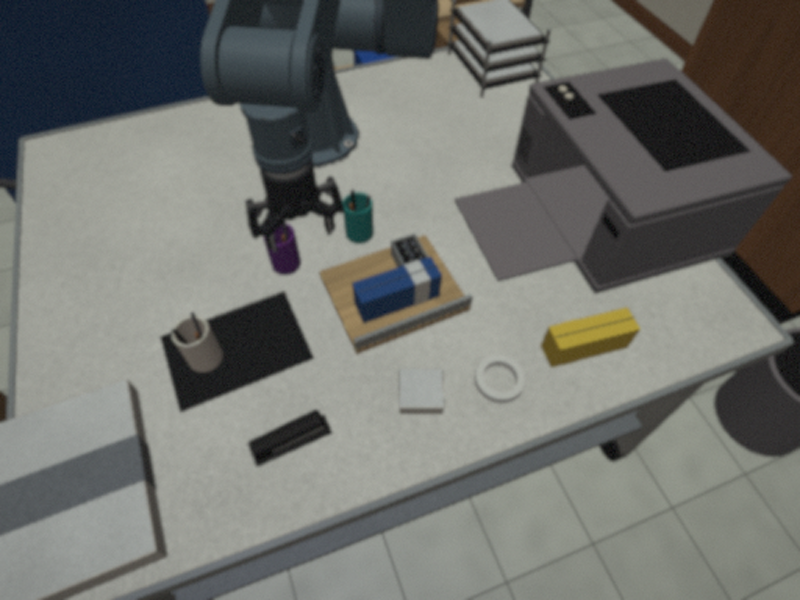

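Emit:
servo_tool --plan '[[[-0.006,0.034,0,-0.015,1],[-0.006,0.034,0,0,1],[-0.006,0.034,0,0,1],[-0.006,0.034,-0.02,0,1],[-0.006,0.034,-0.02,0,1],[-0.006,0.037,-0.03,0,1],[0,0,-0.03,0,1],[0,0,0,0,1]]]'

```text
time_s: 12.15
eef_pos: [0.4807, 0.0685, 0.1193]
eef_rot: [-0.0, 1.0, 0.013, -0.003]
wrist_force: [-1.1, 0.2, -0.6]
opening: 0.998
```

Run:
```python
from bench import *
import cv2
o=get_obs();print(o["eef_pos"],o["eef_rot"])
for n in ("scene",):
    c=camera(n); im=c["img"]
    y,x=(80,160) if n=="scene" else (140,180)
    cv2.imwrite(f"pics/{n}4.png",cv2.resize(im[y:y+130,x:x+170],None,fx=4,fy=4,interpolation=cv2.INTER_CUBIC))
```

```text
[0.48071892 0.06850465 0.11933189] [-3.34283217e-04  9.99915736e-01  1.25208318e-02 -3.41156121e-03]
```

View pics/scene4.png

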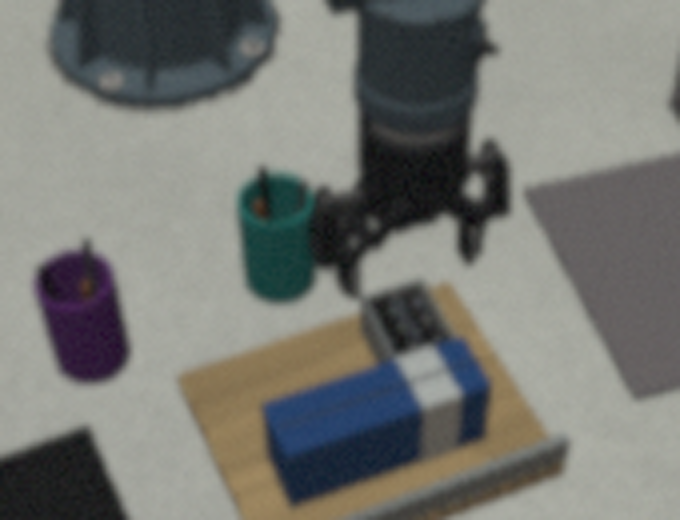

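Emit:
servo_tool --plan '[[[0,0,-0.02,0,1],[0,0,-0.02,0,1],[0,0,-0.015,0,1],[0,0,-0.006,0,1],[0,0,0,0,1],[0,0,0,0,1]]]'

```text
time_s: 12.8
eef_pos: [0.485, 0.0668, 0.0627]
eef_rot: [0.0, 1.0, 0.011, 0.001]
wrist_force: [-0.1, -0.4, -0.4]
opening: 1.0
```

Emit:
servo_tool --plan '[[[-0.003,0.002,-0.004,0,1],[0,0,-0.005,0,1],[0,0,0,0,0.6],[0,0,0,0,-1],[0,0,0,0,-1],[0,0,0,0,-1],[0,0,0,0,-1],[0,0,0,0,-1]]]'

```text
time_s: 13.6
eef_pos: [0.4811, 0.0694, 0.0525]
eef_rot: [-0.0, 1.0, 0.011, 0.0]
wrist_force: [0.9, -0.1, 3.1]
opening: 0.616
```

Emit:
servo_tool --plan '[[[0,0,0,0,-1],[0,0,0,0,-1]]]'

```text
time_s: 13.8
eef_pos: [0.4811, 0.0694, 0.0526]
eef_rot: [-0.0, 1.0, 0.011, 0.0]
wrist_force: [0.4, 0.5, 3.7]
opening: 0.622
```

Emit:
servo_tool --plan '[[[0,0,0.01,0,-1],[0,0,0.02,0,-1],[0,0,0.03,0,-1],[0,0,0.03,0,-1],[0,0,0.02,0,-1],[0,-0.02,0,0,-1],[0,-0.03,0,0,-1],[0.005,-0.03,0,0,-1]]]'

```text
time_s: 14.6
eef_pos: [0.4847, -0.011, 0.1624]
eef_rot: [-0.0, 1.0, 0.012, -0.001]
wrist_force: [0.5, 0.3, -2.5]
opening: 0.621
```

Emit:
servo_tool --plan '[[[0.007,-0.035,0,0,-1],[0.007,-0.035,0,0,-1],[0.007,-0.035,0,0,-1],[0.007,-0.035,0,0,-1],[0.007,-0.035,0,0,-1],[0.007,-0.03,0,0,-1],[0.007,-0.022,-0.02,0,-1],[0,-0.01,-0.02,0,-1]]]'

```text
time_s: 15.4
eef_pos: [0.5353, -0.2503, 0.1226]
eef_rot: [0.001, 1.0, 0.01, 0.001]
wrist_force: [-0.9, 0.3, -2.9]
opening: 0.622
```

Emit:
servo_tool --plan '[[[0,0,-0.02,0,-1],[0,0,-0.02,0,-1],[0,0,-0.02,0,-1],[0,0,0,0,-1],[0,0,0,0,-1]]]'

```text
time_s: 15.9
eef_pos: [0.5343, -0.2474, 0.0622]
eef_rot: [-0.0, 1.0, 0.011, -0.001]
wrist_force: [0.6, -1.0, -2.2]
opening: 0.621
```

Run:
```python
from bench import *
import cv2
o=get_obs();print(o["eef_pos"],o["eef_rot"])
for n in ("scene","top"):
    c=camera(n); im=c["img"]
    cv2.imwrite(f"pics/{n}5.png",cv2.resize(im,(800,600),interpolation=cv2.INTER_CUBIC))
```

```text
[ 0.53429992 -0.24735417  0.06221855] [-4.54630480e-04  9.99934964e-01  1.13770438e-02 -6.51381737e-04]
```

View pics/scene5.png

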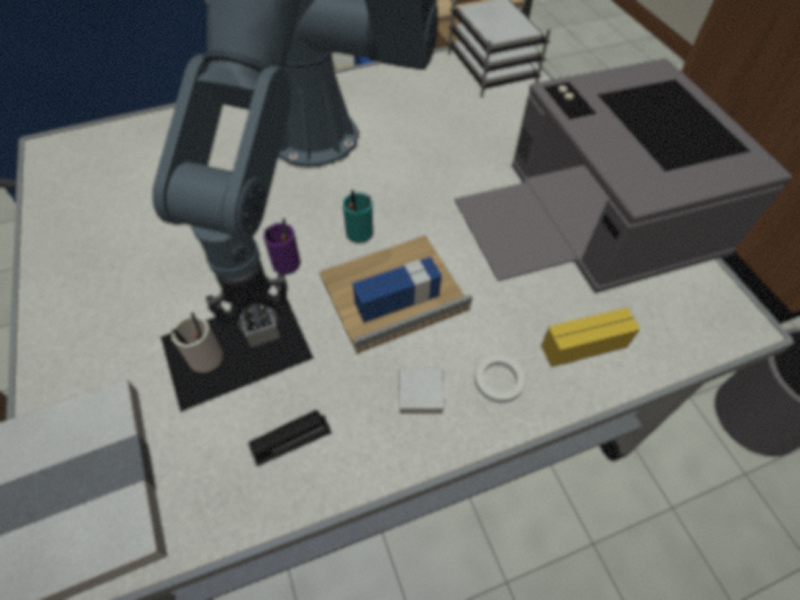

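Emit:
servo_tool --plan '[[[0,0,-0.015,0,-1],[0,0,-0.01,0,-1],[0,0,-0.005,0,-1],[0,0,0,0,-1],[0,0,0,0,-1]]]'

```text
time_s: 16.5
eef_pos: [0.5346, -0.2475, 0.0319]
eef_rot: [-0.0, 1.0, 0.011, -0.0]
wrist_force: [1.1, -0.4, -1.8]
opening: 0.619
```

Emit:
servo_tool --plan '[[[0,0,-0.001,0,-1],[0,0,0,0,0.6],[0,0,0,0,1],[0,0,0,0,1],[0,0,0,0,1],[0,0,0,0,1],[0,0,0.01,0,1],[0,0,0.03,0,1]]]'

```text
time_s: 17.3
eef_pos: [0.5327, -0.2462, 0.0693]
eef_rot: [-0.002, 1.0, 0.011, -0.002]
wrist_force: [-0.4, -0.6, 1.2]
opening: 1.0
```

Emit:
servo_tool --plan '[[[0,0,0.04,0,1],[0,0,0.04,0,1],[0,0.02,0.04,0,1],[0,0.03,0.03,0.1,1],[0,0.03,0,0.1,1],[0,0.03,0,0.1,1],[0,0.03,0,0.1,1],[0,0,0,0.1,1]]]'

```text
time_s: 18.1
eef_pos: [0.5345, -0.1042, 0.2222]
eef_rot: [-0.0, 0.965, 0.262, 0.0]
wrist_force: [0.1, -0.9, 0.6]
opening: 0.996
```

```bash
cat > look.py <<'E'
from bench import *
from h import *
import sys
def masks(names,ns=("top","scene")):
    out={}
    for n in ns:
        c=camera(n)
        for t in names:
            for d in trace(c,t): out.setdefault((n,t),[]).append((c,d["conf"],d["mask"].astype(float)))
        cv2.imwrite(f"pics/{n}{sys.argv[1]}.png",cv2.resize(c["img"],(800,600),interpolation=cv2.INTER_CUBIC))
    return out
def near(c,lst,P,tol=14):
    u=proj(c,[P])[0]; best=None
    for c,cf,m in lst:
        r,cc=np.nonzero(m>.5); d=np.hypot(cc.mean()-u[0],r.mean()-u[1])
        if d<tol and (best is None or d<best[0]): best=(d,c,m)
    return best
M={"toner":lambda z:(lambda p:boxpts(.05,.16,.07,p[0],p[1],z,p[2])),
"cup":lambda z:(lambda p:cylpts(.031,.095,p[0],p[1],z)),
"tin":lambda z:(lambda p:boxpts(.07,.054,.042,p[0],p[1],z,p[2])),}
H={"toner":.035,"cup":.05,"tin":.021}
def pose(out,t,z,p0):
    for n in ("top","scene"):
        l=out.get((n,t),[])
        if not l: print(t,n,"none");continue
        b=near(l[0][0],l,[p0[0],p0[1],z+H[t]])
        if b is None: print(t,n,"not near");continue
        p,f=fit([(b[1],b[2])],M[t](z),p0,[.01,.01,.1][:len(p0)]); print(t,n,np.round(p,4),round(f,3))
E
python3 - 6 <<'E'
from look import *
o=get_obs();print(o["eef_pos"],o["eef_rot"])
out=masks(["toner","cup","tin"])
pose(out,"toner",.025,[.56,.015,.045]); pose(out,"cup",.004,[.545,-.36]); pose(out,"tin",.004,[.535,-.2475,.02])
E
```

```text
[ 0.53450851 -0.10422517  0.22220665] [-3.77897211e-04  9.65059062e-01  2.62031827e-01  4.32058130e-04]
toner top [0.5605 0.0212 0.0371] 0.193
toner scene [0.5592 0.0149 0.0263] 0.043
cup top [ 0.5438 -0.3608] 0.038
cup scene [ 0.541  -0.3591] 0.09
tin top [ 0.5314 -0.2487  0.0812] 1.884
tin scene [ 0.5343 -0.2468  0.0318] 0.055
```

View pics/scene6.png

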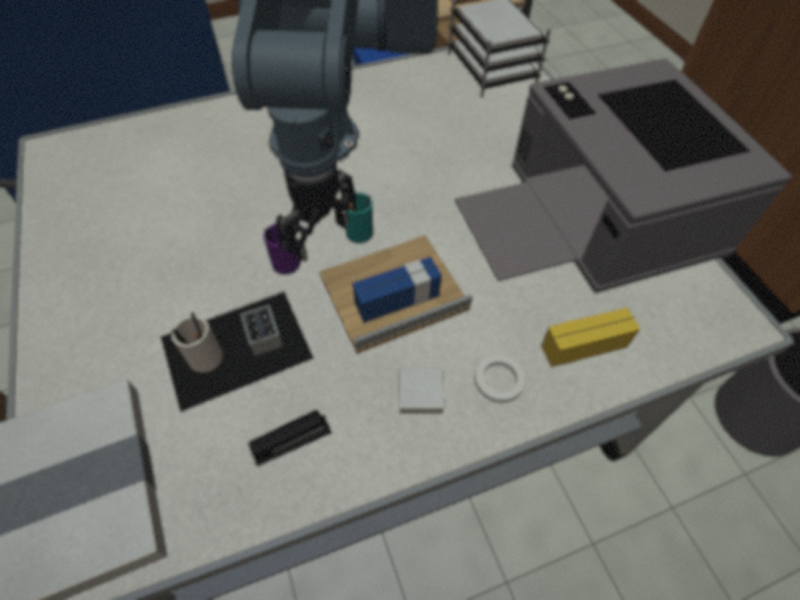

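Emit:
servo_tool --plan '[[[0.003,0.015,0,0.136,0.65],[0.003,0.015,0,0.136,0.65],[0.003,0.015,0,0.136,0.65],[0.003,0.015,0,0.136,0.65],[0.003,0.015,0,0.136,0.65],[0.003,0.015,0,0.136,0.65],[0.004,0.015,0,0.136,0.65],[0.004,0.014,0,0.134,0.65]]]'

```text
time_s: 19.3
eef_pos: [0.5609, 0.0115, 0.2212]
eef_rot: [-0.0, 0.692, 0.722, -0.0]
wrist_force: [0.1, -0.8, 0.2]
opening: 0.824
```

Emit:
servo_tool --plan '[[[0,0,-0.03,0,0.65],[0,0,-0.03,0,0.65],[0,0,-0.02,0,0.65],[0,0,0,0,0.65],[0,0,0,0,0.65]]]'

```text
time_s: 19.8
eef_pos: [0.5609, 0.011, 0.1415]
eef_rot: [-0.0, 0.694, 0.72, -0.0]
wrist_force: [0.7, -0.2, 0.2]
opening: 0.829
```

Run:
```python
from bench import *
import cv2
o=get_obs();print(o["eef_pos"],o["eef_rot"])
for n in ("scene",):
    c=camera(n); im=c["img"]
    y,x=(80,160) if n=="scene" else (140,180)
    cv2.imwrite(f"pics/{n}7.png",cv2.resize(im[y:y+130,x:x+170],None,fx=4,fy=4,interpolation=cv2.INTER_CUBIC))
```

```text
[0.56088438 0.01099174 0.14148434] [-2.13658264e-04  6.93905615e-01  7.20065922e-01 -1.40386237e-04]
```

View pics/scene7.png

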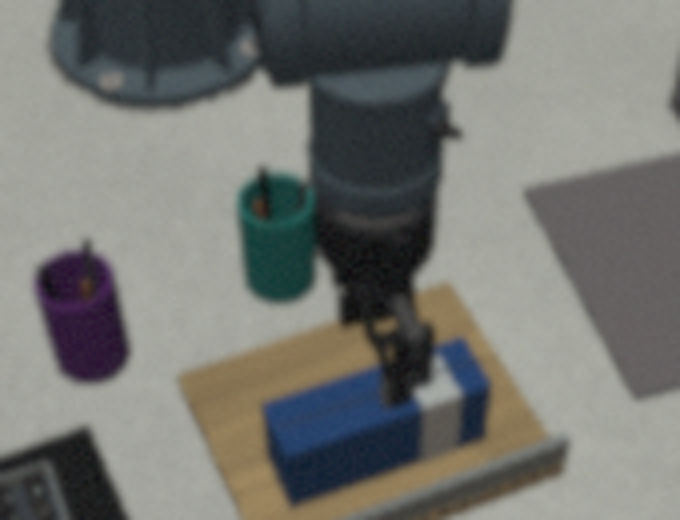

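Emit:
servo_tool --plan '[[[0,0.003,-0.02,0,0.65],[0,0,-0.02,0,0.65],[0,0,-0.015,0,0.65],[0,0,-0.01,0,0.65],[0,0,-0.004,0,0.65],[0,0,0,0,0.65],[0,0,0,0,0.65]]]'

```text
time_s: 20.55
eef_pos: [0.5614, 0.0142, 0.073]
eef_rot: [0.0, 0.694, 0.72, 0.0]
wrist_force: [0.4, -0.4, 0.7]
opening: 0.823
```

Emit:
servo_tool --plan '[[[0,0,0,0,0.2],[0,0,0,0,-1],[0,0,0,0,-1],[0,0,0,0,-1],[0,0,0,0,-1],[0,0,0,0,-1],[0,0,0,0,-1]]]'

```text
time_s: 21.25
eef_pos: [0.5613, 0.0143, 0.0732]
eef_rot: [0.001, 0.694, 0.72, 0.0]
wrist_force: [-0.6, 0.3, 5.7]
opening: 0.583
```

Emit:
servo_tool --plan '[[[0,0,0.01,0,-1],[0,0,0.015,0,-1],[0,0,0.02,0,-1],[0,0,0.02,0,-1],[0,0,0.01,0,-1],[0,0,0,0,-1]]]'

```text
time_s: 21.85
eef_pos: [0.562, 0.0142, 0.1494]
eef_rot: [0.002, 0.694, 0.72, 0.001]
wrist_force: [0.3, 0.2, -5.4]
opening: 0.579
```

Emit:
servo_tool --plan '[[[-0.006,0.02,0,-0.005,-1],[-0.008,0.025,0,-0.01,-1],[-0.008,0.025,0,-0.01,-1],[-0.008,0.025,0,-0.01,-1],[-0.008,0.025,0,-0.01,-1],[-0.008,0.025,0,-0.01,-1],[-0.008,0.025,0,-0.01,-1],[-0.008,0.025,0,-0.01,-1]]]'

```text
time_s: 22.65
eef_pos: [0.4974, 0.2101, 0.146]
eef_rot: [-0.001, 0.72, 0.694, -0.001]
wrist_force: [0.6, -0.3, -4.0]
opening: 0.576
```

Emit:
servo_tool --plan '[[[-0.008,0.025,0,-0.006,-1],[-0.008,0.025,0,0,-1],[-0.008,0.025,0,0,-1],[-0.006,0.02,0,0,-1],[0,0.01,0,0,-1],[0,0,0,0,-1],[0,0,0,0,-1]]]'

```text
time_s: 23.35
eef_pos: [0.4688, 0.3137, 0.1467]
eef_rot: [0.0, 0.722, 0.692, -0.001]
wrist_force: [1.0, -0.4, -5.3]
opening: 0.575
```

```bash
python3 - 8 <<'E'
from look import *
o=get_obs();print(o["eef_pos"],o["eef_rot"])
out=masks(["toner","cup","tin","flap"])
print([(k,[(round(a[1],2),a[2].sum()) for a in v]) for k,v in out.items()])
E
```

```text
[0.46878914 0.31366616 0.14672225] [ 7.10565400e-05  7.22112291e-01  6.91775629e-01 -5.60468134e-04]
[(('top', 'toner'), [(0.68, np.float64(642.0)), (0.56, np.float64(1303.0))]), (('top', 'cup'), [(0.76, np.float64(531.0)), (0.7, np.float64(453.0)), (0.6, np.float64(461.0))]), (('top', 'tin'), [(0.81, np.float64(544.0)), (0.51, np.float64(6129.0))]), (('top', 'flap'), [(0.63, np.float64(3149.0))]), (('scene', 'toner'), [(0.77, np.float64(1100.0)), (0.57, np.float64(1554.0))]), (('scene', 'cup'), [(0.86, np.float64(654.0)), (0.8, np.float64(562.0)), (0.74, np.float64(781.0))]), (('scene', 'tin'), [(0.86, np.float64(550.0))]), (('scene', 'flap'), [(0.62, np.float64(2256.0))])]
```

View pics/scene8.png

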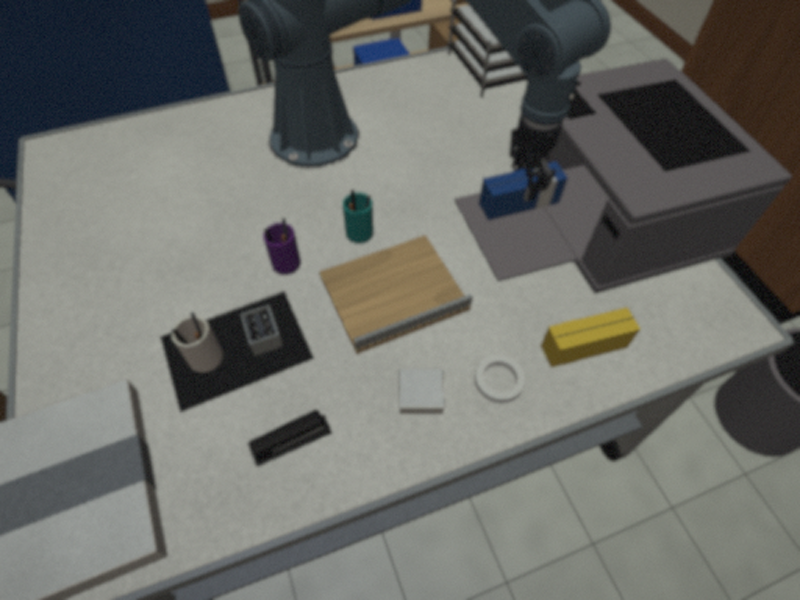

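View pics/top8.png

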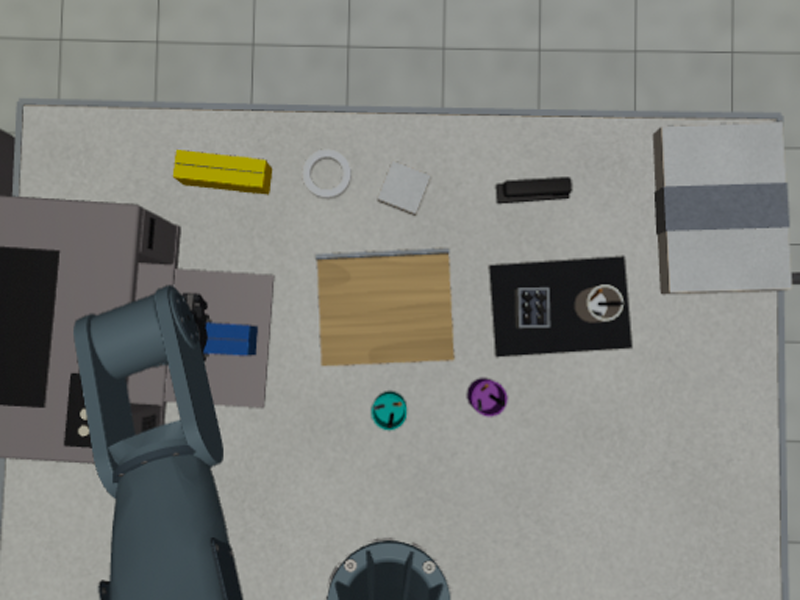

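Emit:
servo_tool --plan '[[[0,0,-0.015,0,-1],[0,0,-0.015,0,-1],[0,0,-0.015,0,-1],[0,0,-0.01,0,-1],[0,0,-0.005,0,-1],[0,0,0,0,-1],[0,0,0,0,-1]]]'

```text
time_s: 24.55
eef_pos: [0.4691, 0.3145, 0.0875]
eef_rot: [0.0, 0.722, 0.692, 0.0]
wrist_force: [0.7, -0.3, -5.1]
opening: 0.578
```

Emit:
servo_tool --plan '[[[0,0,-0.006,0,-1],[0,0,-0.003,0,-1],[0,0,0,0,-1],[0,0,0,0,-1]]]'

```text
time_s: 24.95
eef_pos: [0.4688, 0.3144, 0.0783]
eef_rot: [-0.0, 0.722, 0.692, 0.0]
wrist_force: [-0.3, 1.0, -4.9]
opening: 0.577
```

Emit:
servo_tool --plan '[[[0,0,-0.002,0,-1],[0,0,0,0,-1],[0,0,-0.001,0,-1],[0,0,0,0,-1],[0,0,0,0,-1]]]'

```text
time_s: 25.45
eef_pos: [0.4688, 0.3143, 0.0753]
eef_rot: [0.0, 0.722, 0.692, -0.0]
wrist_force: [0.8, 0.8, -4.8]
opening: 0.578
```

```bash
python3 - 9 <<'E'
from look import *
out=masks(["toner"],("scene",))
pose(out,"toner",.027,[.4694,.3146,-.044])
E
```

```text
toner top none
toner scene none
```

Emit:
servo_tool --plan '[[[0,0,-0.001,0,-1],[0,0,0,0,-1],[0,0,0,0,-1]]]'

```text
time_s: 25.85
eef_pos: [0.4688, 0.3144, 0.0752]
eef_rot: [0.0, 0.722, 0.692, 0.0]
wrist_force: [-4.3, -2.3, 5.5]
opening: 0.577
```

Contact. Release and retreat straight up.

Emit:
servo_tool --plan '[[[0,0,0,0,0.2],[0,0,0,0,0.5],[0,0,0,0,0.65],[0,0,0,0,0.65],[0,0,0.01,0,0.65],[0,0,0.025,0,0.65],[0,0,0.03,0,0.65],[0,0,0.03,0,0.65]]]'

```text
time_s: 26.65
eef_pos: [0.4686, 0.3143, 0.1708]
eef_rot: [-0.0, 0.722, 0.692, -0.0]
wrist_force: [0.8, -0.0, 0.5]
opening: 0.823
```

Emit:
servo_tool --plan '[[[0.002,-0.02,0.03,-0.1,1],[0.002,-0.04,0.03,-0.14,1],[0.003,-0.04,0,-0.14,1],[0.003,-0.04,0,-0.14,1],[0.003,-0.04,0,-0.14,1],[0.003,-0.04,0,-0.14,1],[0.003,-0.04,0,-0.14,1],[0,0,0,0,1]]]'

```text
time_s: 27.45
eef_pos: [0.4884, 0.0503, 0.2302]
eef_rot: [0.001, 0.958, 0.286, 0.0]
wrist_force: [0.0, 1.1, 0.4]
opening: 0.997
```

```bash
python3 - 10 <<'E'
from look import *
o=get_obs();print(o["eef_pos"],o["eef_rot"])
out=masks(["toner","cup","tin"])
pose(out,"toner",.027,[.4694,.3146,-.044]); pose(out,"cup",.004,[.545,-.36]); pose(out,"tin",.004,[.535,-.2475,.02])
E
```

```text
[0.48839605 0.0503279  0.23024596] [1.01980311e-03 9.58312299e-01 2.85720602e-01 4.84397354e-04]
toner top [ 0.471   0.3135 -0.0481] 0.076
toner scene [ 0.4685  0.3182 -0.0478] 0.068
cup top [ 0.5435 -0.3617] 0.119
cup scene [ 0.5406 -0.3576] 0.116
tin top [ 0.5351 -0.2478  0.0715] 0.062
tin scene [ 0.5324 -0.2473  0.0437] 0.071
```

View pics/top10.png

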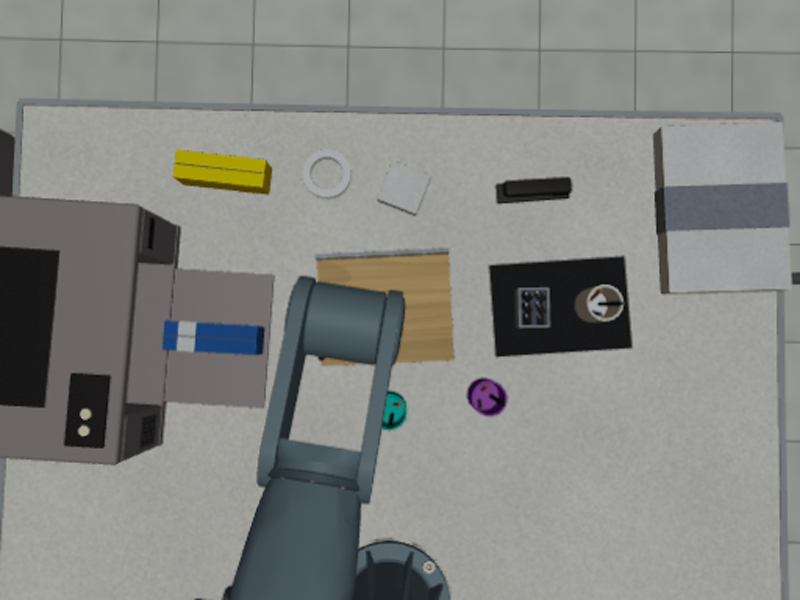

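View pics/scene10.png

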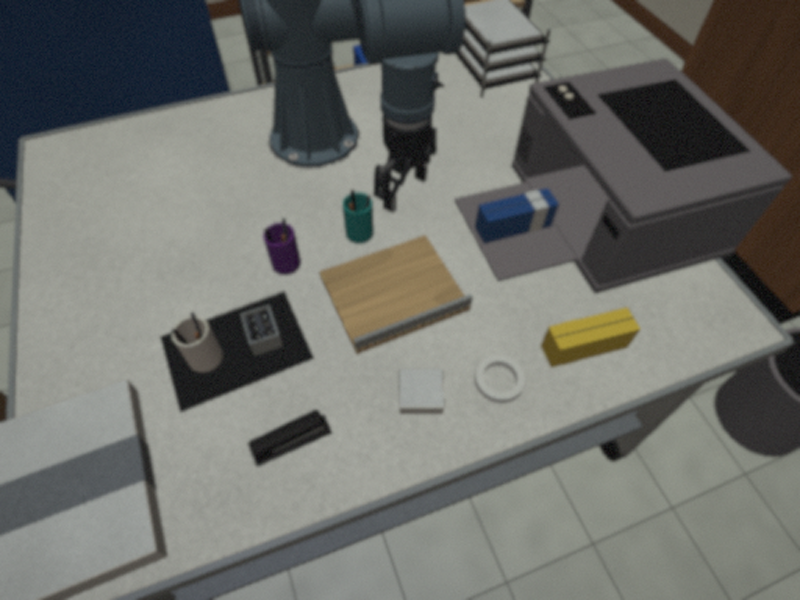

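Emit:
servo_tool --plan '[[[0.005,-0.03,0,-0.08,1],[0.005,-0.04,0,-0.08,1],[0.006,-0.04,0,-0.08,1],[0.006,-0.04,0,-0.08,1],[0.006,-0.04,0,-0.08,1],[0.006,-0.04,0,-0.08,1],[0.006,-0.04,0,-0.078,1],[0.006,-0.028,0,0,1]]]'

```text
time_s: 28.65
eef_pos: [0.5341, -0.2454, 0.2291]
eef_rot: [0.0, 1.0, 0.014, -0.0]
wrist_force: [0.3, 0.1, 0.9]
opening: 1.002
```

Run:
```python
from h import *
import pickle
cs=pickle.load(open("cs0.pkl","rb")); c=cs["scene"]; cs_,sn=np.cos(1.5266),np.sin(1.5266)
for a,b in((-.09,.12),(-.09,-.12),(.09,-.12),(.09,.12)):
    print(a,b,(proj(c,[[.4694+cs_*a-sn*b,.3146+sn*a+cs_*b,.027]])[0]*800/512).round(1))
```

```text
-0.09 0.12 [452.5 197.7]
-0.09 -0.12 [496.7 279.4]
0.09 -0.12 [576.2 257.9]
0.09 0.12 [525.1 180.8]
```

Emit:
servo_tool --plan '[[[0,0,-0.03,0,1],[0,0,-0.04,0,1],[0,0,-0.03,0,1],[0,0,0,0,1],[0,0,0,0,1]]]'

```text
time_s: 29.15
eef_pos: [0.534, -0.243, 0.1294]
eef_rot: [-0.0, 1.0, 0.015, -0.0]
wrist_force: [-0.1, -0.8, -0.0]
opening: 1.001
```

Run:
```python
from h import *
import pickle
cs=pickle.load(open("cs0.pkl","rb"))
def flap(p,z=.027):
    c,s=np.cos(p[2]),np.sin(p[2])
    return [[p[0]+c*a-s*b,p[1]+s*a+c*b,z] for a,b in((-.09,.12),(-.09,-.12),(.09,-.12),(.09,.12))]
for n,(x,y) in(("scene",(280,105)),("top",(90,160))):
    c=cs[n]; im=cv2.resize(c["img"][y:y+100,x:x+120],None,fx=6,fy=6,interpolation=cv2.INTER_CUBIC)
    for p,col in(((.4694,.3146,1.5266),(0,0,255)),):
        uv=(proj(c,flap(p))-[x,y]+.5)*6-.5
        cv2.polylines(im,[uv.astype(np.int32)],True,col,1)
    cv2.imwrite(f"pics/flap_{n}.png",im)
```

```text
(no output)
```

View pics/flap_scene.png

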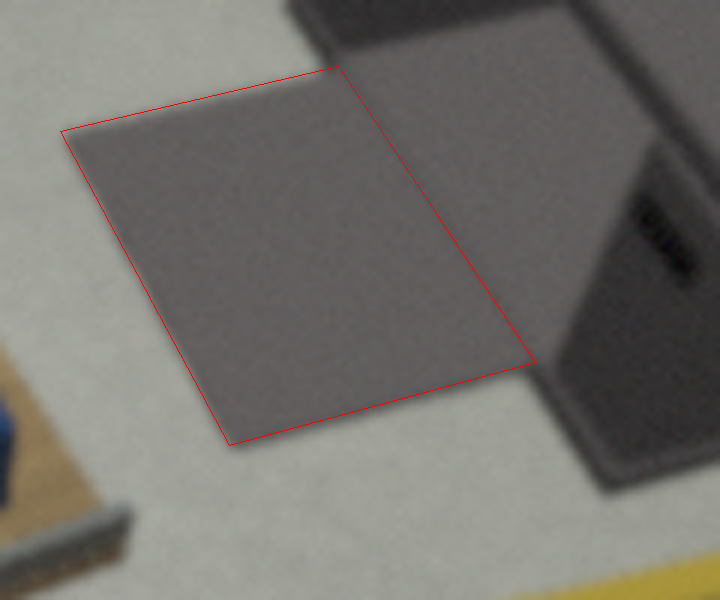

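View pics/flap_top.png

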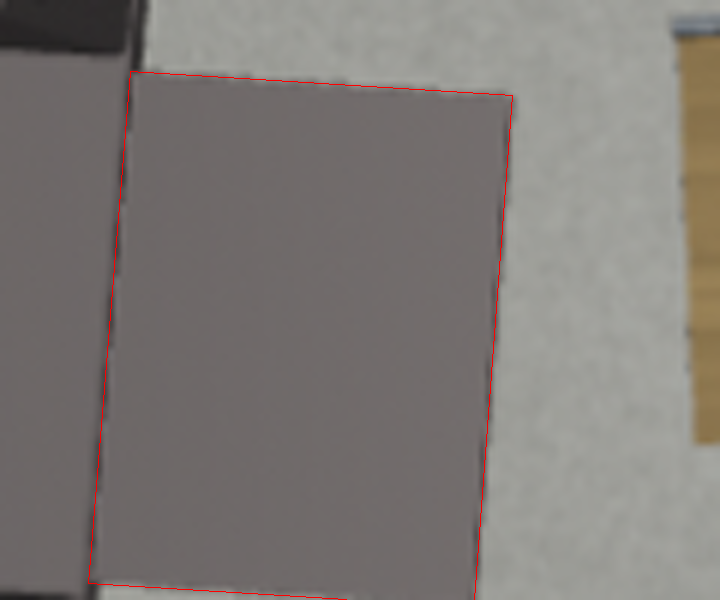

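The flap outline in both pictures matches the fit to within about 1 mm, so the toner placing holds. Next I'll pick up the tin.

Emit:
servo_tool --plan '[[[0,-0.004,-0.025,-0.008,1],[0,0,-0.025,0,1],[0,0,-0.02,0,1],[0,0,-0.018,0,1],[0,0,-0.008,0,1],[0,0,-0.002,0,1],[0,0,0,0,1],[0,0,0,0,1]]]'

```text
time_s: 29.95
eef_pos: [0.5348, -0.2482, 0.0328]
eef_rot: [0.001, 1.0, 0.011, 0.001]
wrist_force: [0.2, 0.2, 0.1]
opening: 0.999
```

Emit:
servo_tool --plan '[[[0,0,0,0,0.6],[0,0,0,0,-1],[0,0,0,0,-1],[0,0,0,0,-1],[0,0,0,0,-1],[0,0,0,0,-1],[0,0,0,0,-1]]]'

```text
time_s: 30.65
eef_pos: [0.5343, -0.248, 0.0321]
eef_rot: [0.0, 1.0, 0.011, 0.001]
wrist_force: [-1.3, 1.0, 6.1]
opening: 0.624
```

Emit:
servo_tool --plan '[[[0,0,0.01,0,-1],[0,0,0.02,0,-1],[0,0,0.03,0,-1],[0,0,0.03,0,-1],[0,0.01,0.01,0,-1],[-0.005,0.03,0,0,-1],[-0.005,0.03,0,0,-1],[-0.005,0.03,0,0,-1]]]'

```text
time_s: 31.45
eef_pos: [0.5175, -0.1456, 0.1302]
eef_rot: [-0.001, 1.0, 0.011, -0.001]
wrist_force: [-0.3, -1.0, -2.3]
opening: 0.618
```

Emit:
servo_tool --plan '[[[-0.005,0.03,0,0,-1],[-0.005,0.03,0,0,-1],[-0.006,0.035,0,0,-1],[-0.006,0.035,0,0,-1],[-0.006,0.035,0,0,-1],[-0.006,0.03,0,0,-1],[-0.004,0.02,0,0,-1],[0,0,0,0,-1]]]'

```text
time_s: 32.25
eef_pos: [0.4786, 0.0702, 0.1301]
eef_rot: [-0.001, 1.0, 0.013, -0.001]
wrist_force: [0.2, 0.3, -1.7]
opening: 0.617
```

Emit:
servo_tool --plan '[[[0,0,-0.02,0,-1],[0,0,-0.02,0,-1],[0,0,-0.015,0,-1],[0,0,0,0,-1],[0,0,0,0,-1]]]'

```text
time_s: 32.75
eef_pos: [0.4804, 0.0671, 0.076]
eef_rot: [-0.0, 1.0, 0.011, -0.001]
wrist_force: [0.8, -0.6, -2.2]
opening: 0.618
```

Emit:
servo_tool --plan '[[[0.001,0.002,-0.012,0,-1],[0,0,-0.007,0,-1],[0,0,-0.002,0,-1],[0,0,-0.001,0,-1],[0,0,0,0,-1],[0,0,0,0,-1]]]'

```text
time_s: 33.35
eef_pos: [0.482, 0.0694, 0.0545]
eef_rot: [0.0, 1.0, 0.011, 0.0]
wrist_force: [0.0, 0.5, -2.3]
opening: 0.623
```

Emit:
servo_tool --plan '[[[-0.001,0,-0.001,0,-1],[0,0,-0.001,0,-1],[0,0,0,0,-1],[0,0,0,0,-1]]]'

```text
time_s: 33.75
eef_pos: [0.4809, 0.0694, 0.0531]
eef_rot: [0.0, 1.0, 0.011, 0.0]
wrist_force: [-3.4, 0.9, 6.3]
opening: 0.619
```

Contact at the expected height, and the TCP is back at its grasp pose (0.481, 0.069). Releasing the tin and going for the cup.

Emit:
servo_tool --plan '[[[0,0,0,0,0.6],[0,0,0,0,1],[0,0,0,0,1],[0,0,0,0,1],[0,0,0.01,0,1],[0,0,0.03,0,1],[0,0,0.035,0,1],[0,0,0.04,0,1]]]'

```text
time_s: 34.55
eef_pos: [0.4799, 0.0694, 0.1684]
eef_rot: [-0.0, 1.0, 0.011, -0.001]
wrist_force: [1.1, -0.3, -0.2]
opening: 0.998
```

Emit:
servo_tool --plan '[[[0,-0.02,0.04,0.008,1],[0.005,-0.045,0.03,0.008,1],[0.007,-0.045,0,0,1],[0.007,-0.045,0,0,1],[0.007,-0.045,0,0,1],[0.007,-0.045,0,0,1],[0.007,-0.045,0,0,1],[0.007,-0.045,0,0,1]]]'

```text
time_s: 35.35
eef_pos: [0.5273, -0.2639, 0.2358]
eef_rot: [0.0, 1.0, 0.019, 0.0]
wrist_force: [0.6, 0.1, -0.8]
opening: 0.997
```

Emit:
servo_tool --plan '[[[0.007,-0.045,0,0,1],[0.008,-0.035,0,0,1],[0.002,-0.015,0,0,1],[0,0,-0.02,0,1],[0,0,-0.03,0,1],[0,0,0,0,1],[0,0,0,0,1]]]'

```text
time_s: 36.05
eef_pos: [0.5442, -0.3561, 0.185]
eef_rot: [-0.001, 1.0, 0.019, -0.001]
wrist_force: [1.0, -0.2, 0.5]
opening: 0.998
```

```bash
python3 - 11 <<'E'
from look import *
o=get_obs();print(o["eef_pos"],o["eef_rot"])
out=masks(["toner","cup","tin"])
pose(out,"toner",.027,[.4694,.3146,-.044]); pose(out,"cup",.004,[.545,-.36]); pose(out,"tin",.025,[.4822,.0691,.02])
E
```

```text
[ 0.54416    -0.35610896  0.18503567] [-6.27389695e-04  9.99815181e-01  1.92075695e-02 -5.28736870e-04]
toner top [ 0.4707  0.3139 -0.0438] 0.052
toner scene [ 0.4673  0.3196 -0.0192] 0.072
cup top [ 0.5218 -0.3119] 6.289
cup scene [ 0.5412 -0.3584] 0.088
tin top [0.483  0.0698 0.0207] 0.077
tin scene [0.4809 0.0714 0.0222] 0.053
```

View pics/scene11.png

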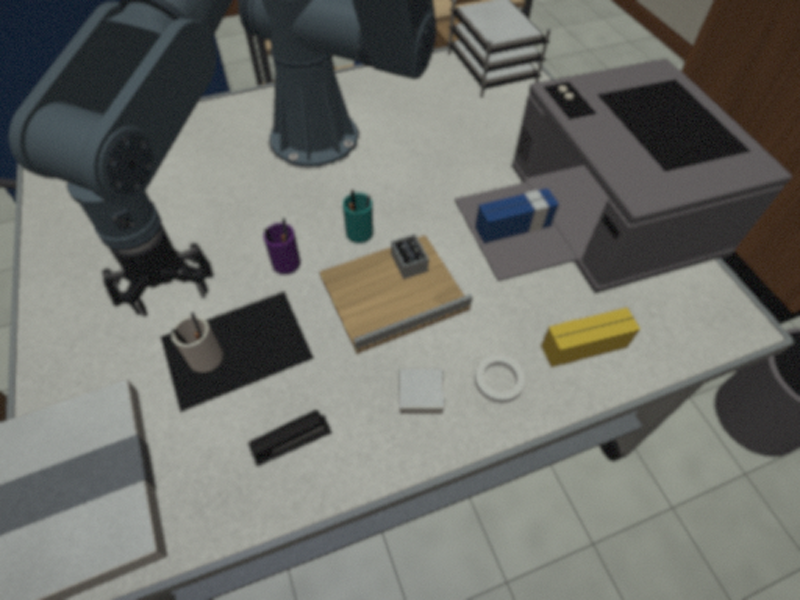

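Emit:
servo_tool --plan '[[[0.001,-0.003,-0.02,0,1],[0,0,-0.025,0,1],[0,0,-0.025,0,1],[0,0,-0.02,0,1],[0,0,-0.015,0,1],[0,0,-0.005,0,1],[0,0,0,0,1],[0,0,0,0,1]]]'

```text
time_s: 37.25
eef_pos: [0.546, -0.3606, 0.076]
eef_rot: [0.001, 1.0, 0.019, 0.001]
wrist_force: [0.3, 0.0, 0.7]
opening: 1.003
```

Emit:
servo_tool --plan '[[[0,0,0,0,0.6],[0,0,0,0,-1],[0,0,0,0,-1],[0,0,0,0,-1],[0,0,0,0,-1],[0,0,0,0,-1],[0,0,0,0,-1]]]'

```text
time_s: 37.95
eef_pos: [0.5461, -0.3604, 0.0766]
eef_rot: [0.001, 1.0, 0.019, 0.001]
wrist_force: [-0.3, 2.2, 5.9]
opening: 0.713
```

Emit:
servo_tool --plan '[[[0,0,0.01,0,-1],[0,0,0.02,0,-1],[0,0,0.025,0,-1],[0,0,0.025,0,-1],[0,0.015,0.02,0,-1],[-0.005,0.03,0,0,-1],[-0.005,0.03,0,0,-1],[-0.005,0.03,0,0,-1]]]'

```text
time_s: 38.75
eef_pos: [0.5297, -0.2539, 0.1751]
eef_rot: [-0.0, 1.0, 0.019, -0.0]
wrist_force: [0.8, -0.3, -2.4]
opening: 0.712
```

Emit:
servo_tool --plan '[[[-0.005,0.03,0,0,-1],[-0.005,0.03,0,0,-1],[-0.005,0.03,0,0,-1],[-0.005,0.03,0,0,-1],[-0.005,0.03,0,0,-1],[-0.005,0.03,0,0,-1],[-0.005,0.03,0,0,-1],[-0.003,0.01,0,0,-1]]]'

```text
time_s: 39.55
eef_pos: [0.4913, -0.0325, 0.1749]
eef_rot: [-0.001, 1.0, 0.02, -0.0]
wrist_force: [-0.4, 0.6, -3.8]
opening: 0.712
```

Emit:
servo_tool --plan '[[[0,0,-0.02,0,-1],[0,0,-0.025,0,-1],[0,0,-0.015,0,-1],[0,0,0,0,-1],[0,0,0,0,-1],[0,0,0,0,-1]]]'

```text
time_s: 40.15
eef_pos: [0.4933, -0.0355, 0.1161]
eef_rot: [0.0, 1.0, 0.019, 0.001]
wrist_force: [0.2, -0.3, -3.0]
opening: 0.712
```

Emit:
servo_tool --plan '[[[0,0.001,-0.01,0,-1],[0,0,-0.005,0,-1],[0,0,-0.002,0,-1],[0,0,0,0,-1],[0,0,0,0,-1]]]'

```text
time_s: 40.65
eef_pos: [0.4924, -0.034, 0.0978]
eef_rot: [0.0, 1.0, 0.019, -0.0]
wrist_force: [0.6, -0.3, -4.4]
opening: 0.711
```

Emit:
servo_tool --plan '[[[0,0,-0.001,0,-1],[0,0,0,0,-1],[0,0,0,0,-1]]]'

```text
time_s: 40.95
eef_pos: [0.4927, -0.034, 0.0976]
eef_rot: [0.0, 1.0, 0.019, 0.0]
wrist_force: [-1.5, 1.6, 5.6]
opening: 0.711
```

Contact at the expected 0.0976. Releasing and backing off.

Emit:
servo_tool --plan '[[[0,0,0,0,0.6],[0,0,0,0,1],[0,0,0,0,1],[0,0,0,0,1],[0,0,0.01,0,1],[0,0,0.025,0,1],[0,0,0.03,0,1],[0,0,0.03,0,1]]]'

```text
time_s: 41.75
eef_pos: [0.4922, -0.034, 0.1935]
eef_rot: [-0.0, 1.0, 0.019, -0.0]
wrist_force: [-0.1, -0.6, 0.2]
opening: 1.001
```

Emit:
servo_tool --plan '[[[0,0,0.04,0,1],[0,0,0.03,0,1],[-0.01,-0.03,0,0,1],[-0.01,-0.04,0,0,1],[-0.01,-0.04,0,0,1],[-0.01,-0.04,0,0,1],[-0.01,-0.04,0,0,1],[-0.01,-0.04,0,0,1]]]'

```text
time_s: 42.55
eef_pos: [0.4317, -0.2656, 0.2629]
eef_rot: [0.0, 1.0, 0.019, 0.0]
wrist_force: [1.0, -0.2, 0.3]
opening: 0.996
```

Emit:
servo_tool --plan '[[[-0.01,-0.04,0,0,1],[-0.01,-0.04,0,0,1],[-0.01,-0.04,0,0,1],[-0.01,-0.03,0,0,1],[0,0,0,0,1],[0,0,0,0,1],[0,0,0,0,1],[0,0,0,0,1]]]'

```text
time_s: 43.35
eef_pos: [0.3929, -0.4129, 0.2622]
eef_rot: [0.0, 1.0, 0.02, 0.0]
wrist_force: [-0.2, 0.4, 0.7]
opening: 1.0
```

```bash
python3 - 12 <<'E'
from look import *
o=get_obs();print(o["eef_pos"],np.abs(o["dq"]).max(),o["wrist_force"],o["time_s"])
out=masks(["toner","cup","tin"])
pose(out,"toner",.027,[.4694,.3146,-.044]); pose(out,"cup",.025,[.4905,-.034]); pose(out,"tin",.025,[.4822,.0691,.02])
E
```

```text
[ 0.39290584 -0.41293475  0.26218328] 0.003096055521239327 [-0.24666697  0.43069229  0.65467327] 43.35
toner top [ 0.4701  0.3134 -0.0415] 0.044
toner scene [ 0.4678  0.3161 -0.0127] 0.047
cup top [ 0.4903 -0.0337] 0.051
cup scene [ 0.4884 -0.0318] 0.063
tin top [0.4833 0.0706 0.0324] 0.049
tin scene [0.4798 0.0722 0.0404] 0.056
```

View pics/scene12.png

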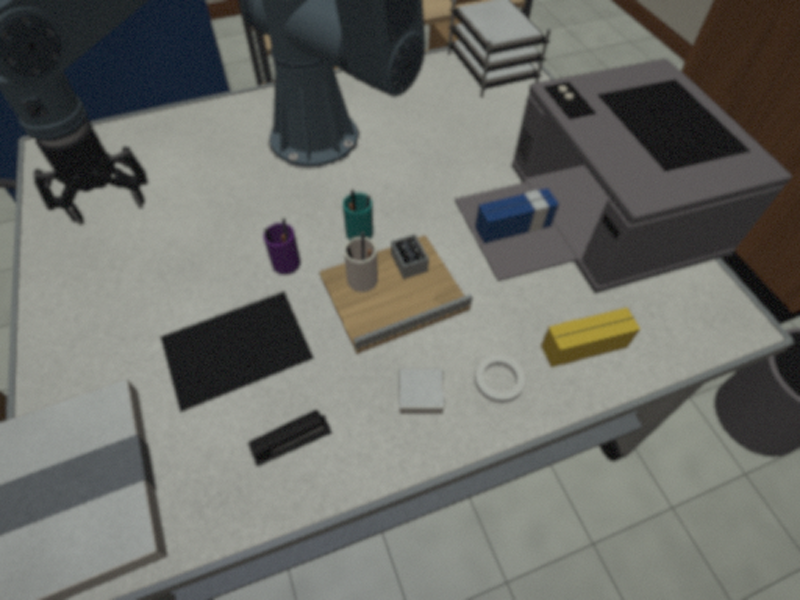

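View pics/top12.png

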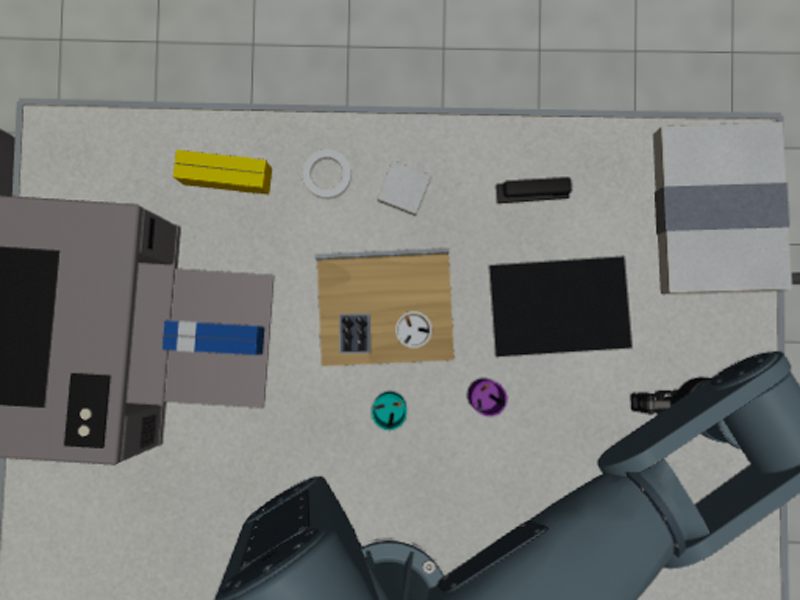

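The cup (800-px scene picture: 361,265) and the tin (410,256) stand upright where they started, within about 2 mm. The toner lies on the flap at (516,215), within about 2 mm of centre. The arm is clear and at rest.

```bash
python3 -c "
from bench import *
print(hand_in())"
```

```text
the job is handed in; nothing more can be done
None
```

I finished the job and handed it in at about 43 s; `hand_in()` gave no verdict. I set the cup and the tin on the mat, laid the toner box on the flap, then put the tin and the cup back on their spots.

- **Toner:** in the last pictures it lies same side up, about 1.5–2.2 mm from the flap's centre. It is within about 0.03 rad of pointing into the printer.
- **Cup:** about 0.5 mm from where it stood by the top camera, measured against that camera's first fit. The scene camera's fit is about 3 mm from that first fit; it had no clean starting view, because the toner box was in front of the cup.
- **Tin:** about 2 mm from its starting spot by the top camera. The scene camera says about 4 mm, again against the top camera's first fit.
- **Bystanders and arm:** the stapler, tape roll and note block look unmoved in the pictures; I did not measure them. The arm is clear and at rest.

The two cameras disagree by 2–4 mm throughout, well inside the 15 mm tolerance. During the job some detections failed or fitted badly because the arm was in the way: one tin and one cup fit from the top camera, and the toner as it was being set down. I checked those things again with a clear view afterwards.

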